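# Move the press-and-turn safety cap from the empty solvent bottle to the fresh one

## Task

Take the white child-resistant cap off the empty brown solvent bottle (turning it alone only makes it click round: press it down while you turn it anticlockwise) and screw it onto the open white bottle until it is snug, without overtightening it. Leave the tools, the parts and the tall things beside the bottles where they stand.

Things in the scene. Friction and masses are not known exactly. Their poses are not given: they have to be found in the camera images.
- cap_grip (a point): the point to grip the cap: on its upright axis, 16 mm above the lower edge of its ribbed white shell, which is round, 50 mm across and 27 mm high (its top, with two red arrows, is 11 mm above this point). Turns and sinks with the shell. Free height below the shell down to the bottle's shoulder: 20 mm
- cap: the threaded inner cap inside the shell, 44 mm across; the whole cap weighs 0.17 kg. Origin on the axis at its lower edge, 22 mm below cap_grip when unpressed; z up. Three lugs, 3 mm thick, 5 mm wide and centred 4 mm above the origin, stand inwards to 16 mm from the axis at headings 0, 120 and 240 degrees from its x axis. Lifting the shell lifts it too
- cap_mouth (a point): on the cap's axis at the underside of its springy liner, 16 mm above the origin of cap. It meets a bottle's rim at first touch of the liner; screwed on and let go it lies below the rim by as much as the thread has drawn it down: 0.6 to 2.4 mm when snug, best about 1.5 (1.3 on the brown bottle at the start)
- cap_shell (a joint): how far the shell is pressed down on the inner cap: 0 free, 0.0045 m fully down; spring of 5 N at 0 and 10 N fully down. Beyond about 0.003 m its dogs lock it to the inner cap both ways, after up to 30 degrees of idle turn until they meet. They may first ride on one another (at about 0.0015 m), so keep pressing with 12 to 18 N while turning
- cap_turn (a joint): turn of the shell on the inner cap, rad, anticlockwise from above positive, any value. A ratchet of 30 degree clicks (0.02 N m): unpressed, the shell only clicks round anticlockwise; clockwise it carries the inner cap along after up to 30 degrees, pressed or not
- bottle_empty: brown square bottle, 80 mm wide, wearing the cap, wedged in a grey steel stand 112 mm square; both are fixed. Origin at the centre of the stand's underside, z up. Same neck and thread as bottle_full; its cap is drawn down with the lugs 41 degrees clockwise of the ridges' beginnings, so it is free once the inner cap has turned 50 to 80 degrees anticlockwise
- bottle_empty_rim (a point): centre of the brown bottle's rim, 150 mm above its origin
- bottle_full: open white square bottle, like the brown one, fixed in its stand. Origin at the stand's underside, rim 150 mm above. Neck 29 mm across with three thread ridges out to 37 mm, beginning at headings 0, 120, 240 degrees from its x axis and falling clockwise over 72 degrees, 0.07 mm a degree. With its lugs 8 to 40 degrees anticlockwise of the beginnings the cap drops on; else it rides 3 to 7 mm high
- bottle_full_rim (a point): centre of the white bottle's rim, 150 mm above its origin. Screwing on: the torque rises when the lugs are about 27 degrees clockwise of the ridges' beginnings; snug from 30 to 56 degrees (0.05 to 0.3 N m, best about 46 degrees and 0.15 N m); beyond about 60 it is overtight and jumps its thread, loose again. It sinks up to 4 mm on the way: follow it down
- gauge_stand: dial gauge on a loose magnetic base 50 x 58 mm, 52 mm high, with a steel pillar 12 mm thick on its middle, 235 mm tall; at 205 mm an arm reaches 80 mm along its x axis and carries a 42 mm dial. Origin under the base's centre
- sprayer: green trigger-spray bottle, 76 mm across to 140 mm up, 246 mm tall, its red head 22 mm wide reaching 58 mm along its -x axis and 32 mm along +x; loose, can be knocked over. Origin under its centre
- grease_tin: flat round green tin with white lid, 67 mm across, 38 mm high, loose; origin under its centre
- crank: small grey steel crank, 67 x 49 mm, 50 mm high, loose; origin under its centre
- marker: white and blue paint marker, 131 mm long, 16 mm thick, loose; lies along its y axis; origin under its centre
- drift: brass drift, 111 mm long, 14 mm thick, loose; lies along its y axis; origin under its centre
- bushing: flanged bronze bushing, 44 mm across, 28 mm high, loose; origin under its centre
- screwdriver: screwdriver with yellow handle, 214 mm long, 31 mm thick, loose; lies along its y axis; origin under its centre

How it is judged:
On the way:
1. the cap is off the brown bottle, lifted clear of its rim (z of cap_mouth in the frame of bottle_empty_rim above 0.02 m), for 0.1 s.
At the end, for the whole second after the job is handed in: the cap sits on the white bottle, centred within 4 mm and upright within 0.06 rad, released and at rest, drawn down by its thread 0.6 to 2.4 mm below the liner's first touch of the rim (snug) (horizontal distance between cap_mouth and bottle_full_rim below 0.004 m and angle between cap's own z axis and vertical below 0.06 rad and z of cap_mouth in the frame of bottle_full_rim between -0.0024 and -0.0006 m and value of joint cap_shell below 0.0015 m and linear speed of cap below 0.01 m/s).
It fails at once if the cap is overtightened on the white bottle (drawn down over 2.4 mm without being pressed) (z of cap_mouth in the frame of bottle_full_rim below -0.0024 m and horizontal distance between cap_mouth and bottle_full_rim below 0.006 m and value of joint cap_shell below 0.002 m).
It fails at once if the gauge stand or the sprayer is pushed over 20 mm or tipped over 0.2 rad (distance of any of gauge_stand, sprayer from where it was at the start of the episode above 0.02 m or angle between any of gauge_stand, sprayer's own z axis and vertical above 0.2 rad).
It fails at once if a tool or part lying about is moved over 25 mm (distance of any of grease_tin, crank, marker, drift, bushing, screwdriver from where it was at the start of the episode above 0.025 m).
It also fails if it takes over 64 s, if anything falls off the work surface, if the arm or the gripper's body presses on something with over 40 N, if the wrist force passes 120 N, or if a joint passes its speed limit or range.

## Robot

A 6-joint arm with a two-finger parallel gripper is mounted at the origin on a cart in front of the work surface, level with it; the furniture and walls round the work are solid. World frame = base frame: x ahead of the robot, y to its left, z up, the work surface at z = 0. Lengths are in m, angles in rad, forces in N, time in s.
With the tool pointing down it reaches from about 0.275 to 1 m from the base axis. Payload 8.4 kg.
Tool frame: the origin (TCP) lies on the centre line of the jaws, within the pads' length; the fingertips stand 17 mm ahead of it and the grasp point (between the pads) lies 2 mm behind it (bot.tcp_to_tips is the z of the fingertips in the tool frame, in m); z points along the fingers, y is the line along which they close (so a half turn about z gives the same grasp; the last joint's range is limited). The gripper opens to 85 mm and grips with 20 to 120 N. Pads are 22 mm wide; open, the fingers measure 114 mm over their backs; the gripper's body (76 mm by 85 mm) begins 54 mm behind the grasp point. The pads swing forward as they close: fully open they stand 13 mm farther back than shut.
Start: joints at [-1.208, 0.353, 1.633, -0, 1.155, -0.002], TCP at [0.223, -0.584, 0.248] pointing down, gripper open.
Joint ranges: [-2.63, 2.63], [-0.92, 2.1], [0.06, 2.66], [-1.3, 4.44], [0, 2.69], [-3.02, 3.02]. Speed limits (rad/s): [2.22, 2.22, 2.79, 3.14, 3.14, 3.14].

## Interface

Orientations are given as a unit quaternion [x, y, z, w].
In Python, from workcell import bot, hand, kinematics, get_obs, vision, hand_in gives the robot as it stands. The module is installed in compiled form; this text tells all that it offers. Calls block until the motion is done:
- bot.reach(position, orientation): joint-space move of the TCP to a pose.
- bot.servo_line(position, ori=None, velocity=0.15): straight line of the TCP; ori=None keeps the orientation; velocity is the mean speed in m/s.
- bot.goto_joints(angles): joint-space move.
- hand.move_gripper(opening, strength=None): finger opening in m; strength is the grip in N (None keeps the last); returns when the fingers have stopped.
- bot.dwell(seconds).
- kinematics.solve_ik(position, orientation): joint angles nearest the present ones, or None.
- get_obs(): the state.
- vision.read_camera(name): name is "scene" or "top" or "wrist"; returns a dict with "frame" (400x640x3 uint8, red, green, blue), "intrinsics" (3x3 intrinsics, pixels), "view" (4x4, takes a point from world to camera coordinates). Camera axes: x right, y down, z forward; pixel columns grow to the right and rows downward; lengths in m; the calibration is good to about 2 mm. A picture is of the moment at which its call begins. There is no depth.
A pose or a line that the arm cannot do raises bot.IKError and nothing moves.
- hand_in(): hands the job in; it is judged then, once.
The state is a dict: "time_s": time; "joint_pos": joint angles; "joint_vel": joint speeds; "joint_efforts": joint torques, N m; "position": TCP position; "orientation": TCP orientation; "wrist_force": force on the tool from outside, world axes, zero at the start; "ft_torque": the same for the moment, N m; "gripper_width": finger opening in m; "grip_force": force on a finger pad.
Only numpy, scipy, OpenCV 4.12 (cv2) and the standard library are available. Lean on these libraries where they do the work, as an engineer would, in place of code of your own. Each camera call takes 0.05 s, during which the arm holds its last target. There are 200 camera calls.

## Working session

There is one attempt and no reset: what is moved stays moved. The work goes in short steps, each a Python script; the robot and the scene stay as the last script left them, time stands still between calls to the robot, and variables do not carry over. Pictures are saved under pics/ and viewed, at most 10 in all, crops included, and the job is handed in when it is done.

```bash
mkdir -p pics; python3 - <<'E'
from workcell import *
import cv2, numpy as np, pickle
d={n:vision.read_camera(n) for n in("scene","top")}
pickle.dump(d,open('v.pkl','wb'))
for n in d:
    cv2.imwrite(f'pics/{n}0.png',d[n]['frame'][:,:,::-1])
    print(n,d[n]['intrinsics'].tolist(),np.round(d[n]['view'],3).tolist())
o=get_obs();print({k:np.round(v,3).tolist() for k,v in o.items()},bot.tcp_to_tips)
E
```

```text
scene [[469.10102373680684, 0.0, 312.8659965775885], [0.0, 469.10102373680684, 199.46361436081895], [0.0, 0.0, 1.0]] [[0.586, -0.81, 0.026, -0.331], [-0.334, -0.27, -0.903, 0.305], [0.739, 0.52, -0.429, 1.028], [0.0, 0.0, 0.0, 1.0]]
top [[485.3312132330586, 0.0, 319.7394076016742], [0.0, 485.3312132330586, 197.98442839033942], [0.0, 0.0, 1.0]] [[-0.025, -1.0, 0.0, -0.003], [-0.998, 0.025, -0.063, 0.544], [0.063, -0.002, -0.998, 1.485], [0.0, 0.0, 0.0, 1.0]]
{'time_s': 0.1, 'joint_pos': [-1.208, 0.354, 1.634, -0.0, 1.155, -0.002], 'joint_vel': [-0.0, -0.001, -0.002, -0.001, 0.001, 0.001], 'joint_efforts': [-0.001, -60.636, -34.282, -0.0, 0.004, 0.0], 'position': [0.223, -0.583, 0.248], 'orientation': [0.983, 0.181, -0.0, -0.001], 'wrist_force': [-0.609, 0.178, -0.002], 'ft_torque': [-0.113, -0.004, 0.001], 'grip_force': 0.0, 'gripper_width': 0.085} 0.017
```

View pics/scene0.png

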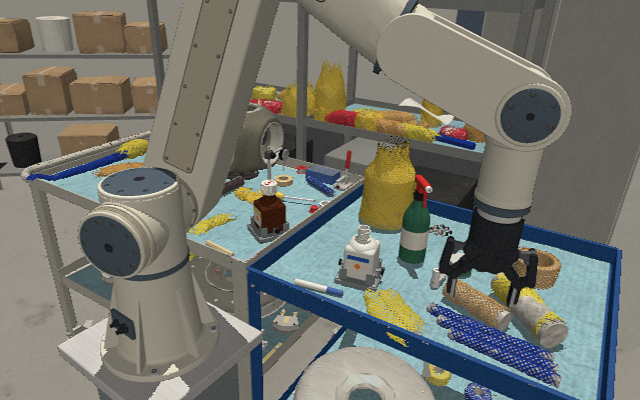

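View pics/top0.png

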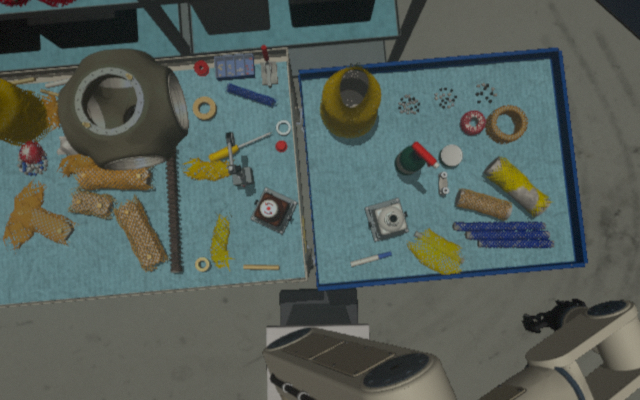

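The scene view shows the capped brown bottle at about (270,205) and the open white bottle at (362,262), with the sprayer behind it at (415,230). In the top view, the cap is at (271,209), the white rim at (392,216), the sprayer at (412,160) and the gauge stand at (240,175). Next I'll cast rays and look closer.

```bash
cat > h.py <<'E'
from workcell import *
import cv2, numpy as np, pickle
from scipy.spatial.transform import Rotation as R
def ray(c,u,v,z):
    K,V=np.array(c['intrinsics']),np.array(c['view'])
    d=V[:3,:3].T@np.linalg.solve(K,[u,v,1.]); o=-V[:3,:3].T@V[:3,3]
    return o+d*(z-o[2])/d[2]
def proj(c,p):
    q=np.array(c['view'])@np.r_[p,1.]; w=np.array(c['intrinsics'])@q[:3]; return w[:2]/w[2]
E
python3 - <<'E'
from h import *
d=pickle.load(open('v.pkl','rb'));t=d['top'];s=d['scene'];f=t['frame']
a=cv2.resize(f[130:250,215:315],None,fx=4,fy=4,interpolation=cv2.INTER_CUBIC)
b=cv2.resize(f[130:250,350:450],None,fx=4,fy=4,interpolation=cv2.INTER_CUBIC)
cv2.imwrite('pics/crop1.png',np.hstack([a,b])[:,:,::-1])
hsv=cv2.cvtColor(f,cv2.COLOR_RGB2HSV)
# white cap blob on brown bottle
def blob(m,box):
    x0,y0,x1,y1=box; mm=np.zeros_like(m);mm[y0:y1,x0:x1]=m[y0:y1,x0:x1]
    n,l,st,ce=cv2.connectedComponentsWithStats(mm)
    i=1+st[1:,4].argmax(); return st[i],ce[i]
w=((hsv[...,1]<60)&(hsv[...,2]>140)).astype('u1')
st,c=blob(w,(250,185,292,232));print('cap',st,c,ray(t,*c,.166))
print('white rim guess',ray(t,392,216,.15))
red=(((hsv[...,0]<8)|(hsv[...,0]>172))&(hsv[...,1]>150)&(hsv[...,2]>100)).astype('u1')
st,c=blob(red,(400,135,445,175));print('sprayhead',st,c,ray(t,*c,.235))
print('gauge px guess',ray(t,243,178,.052),ray(t,232,140,.205))
g=R.from_matrix
print('cap in scene',proj(s,ray(t,271,209,.166)), proj(s,ray(t,392,216,.15)))
E
```

```text
cap [261 201  16  16 176] [268.23863636 208.15340909] [0.50985081 0.12725209 0.166     ]
white rim guess [ 0.47973951 -0.21894983  0.15      ]
sprayhead [413 142  23  23 185] [423.62162162 152.8972973 ] [ 0.64354879 -0.29617194  0.235     ]
gauge px guess [0.60836374 0.21402854 0.052     ] [0.69664208 0.21859423 0.205     ]
cap in scene [270.26803643 183.66951065] [363.97330395 226.07365599]
```

View pics/crop1.png

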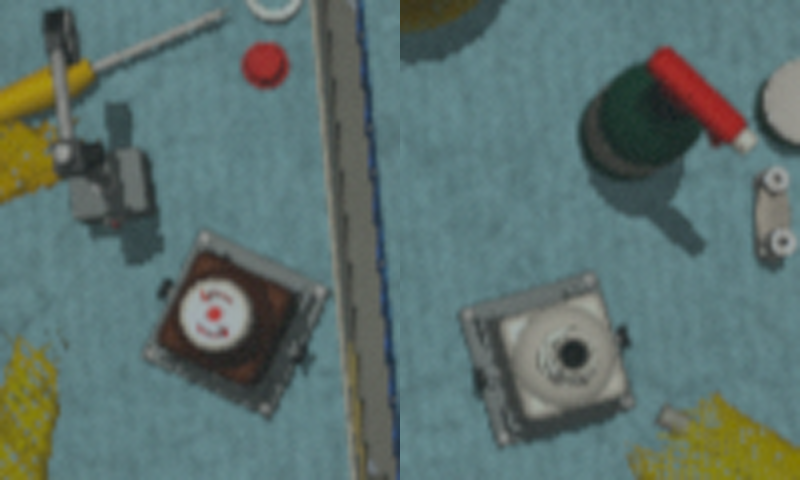

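The crops show the cap centre at about pixel (268.7,208.5) and the white mouth at about (393,218). The gauge and sprayer stand more than 100 mm away on the far side. I'll hover over each bottle and measure with the wrist camera.

```bash
cat >> h.py <<'E'
def Q(psi): return [np.cos(psi/2),np.sin(psi/2),0,0]
def psi_now():
    o=get_obs()['orientation']; return 2*np.arctan2(o[1],o[0])
def go(p,q6):
    """joint move, tool down, choosing last joint q6"""
    psi=np.arctan2(p[1],p[0])+1.572-q6
    q=np.array(kinematics.solve_ik(list(p),Q(psi)),float)
    q[5]+=2*np.pi*np.round((q6-q[5])/(2*np.pi)); assert abs(q[5]-q6)<.1,(q,q6)
    bot.goto_joints(q.tolist())
E
python3 - <<'E'
from h import *
o=get_obs();p=o['position']
bot.servo_line([p[0],p[1],.40],velocity=.25)
out={}
for n,xy in(('white',(.45,-.222)),('brown',(.49,.127))):
    go([*xy,.36],0. if n=='white' else .9); c=vision.read_camera('wrist'); out[n]=c
    print(n,get_obs()['time_s'],np.round(get_obs()['joint_pos'],3))
    print(np.round(np.array(c['view']),3).tolist(),c['intrinsics'][0])
    P=(.473,-.222,.15) if n=='white' else (.509,.126,.166)
    print(proj(c,P))
pickle.dump(out,open('w.pkl','wb'))
cv2.imwrite('pics/w1.png',cv2.resize(np.vstack([out['white']['frame'],out['brown']['frame']]),None,fx=.75,fy=.75,interpolation=cv2.INTER_AREA)[:,:,::-1])
E
```

```text
white 2.4917 [-0.463  0.064  1.749 -0.     1.329 -0.004]
[[0.897, -0.443, 0.001, -0.501], [-0.424, -0.858, 0.289, -0.073], [-0.127, -0.259, -0.957, 0.486], [0.0, 0.0, 0.0, 1.0]] [314.40801826   0.         321.61155514]
[341.38823595 163.09319192]
brown 3.8667 [ 0.249  0.071  1.741 -0.     1.329  0.895]
[[0.799, -0.602, 0.001, -0.315], [-0.577, -0.764, 0.289, 0.307], [-0.173, -0.231, -0.957, 0.6], [0.0, 0.0, 0.0, 1.0]] [314.40801826   0.         321.61155514]
[336.80400063 165.46224048]
```

View pics/w1.png

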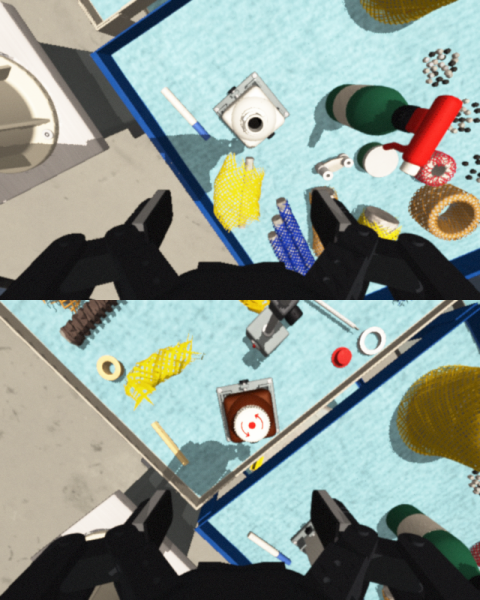

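The wrist views show the cap at about (336,163) full-scale and the white mouth at about (340,165). Both are within 2–3 px of the predictions from the top camera. I'll refine them with centroids.

```bash
python3 - <<'E'
from h import *
w=pickle.load(open('w.pkl','rb'));t=pickle.load(open('v.pkl','rb'))['top']
def cen(c,mask,u,v,r,z,nm):
    m=np.zeros(mask.shape,'u1');cv2.circle(m,(int(u),int(v)),r,1,-1);m&=mask.astype('u1')
    cs,_=cv2.findContours(m,cv2.RETR_EXTERNAL,cv2.CHAIN_APPROX_NONE);k=max(cs,key=cv2.contourArea)
    (cx,cy),rr=cv2.minEnclosingCircle(k);M=cv2.moments(k);q=(M['m10']/M['m00'],M['m01']/M['m00'])
    print(nm,'circ',np.round((cx,cy,rr),1),'cen',np.round(q,2),np.round(ray(c,*q,z),4),np.round(ray(c,cx,cy,z),4))
for nm,c,u,v,r in(('wrist',w['brown'],336,163,32),('top',t,268.5,208.5,12)):
    h=cv2.cvtColor(c['frame'],cv2.COLOR_RGB2HSV);H,S,V=cv2.split(h)
    red=((H<10)|(H>170))&(S>140)&(V>100)
    cen(c,red,u,v,5,.166,nm+' red dot')
    cen(c,(V>150)&(S<90)|red,u,v,r,.166,nm+' shell')
for nm,c,u,v in(('wrist',w['white'],340,165),('top',t,393.2,218)):
    g=cv2.cvtColor(c['frame'],cv2.COLOR_RGB2GRAY)
    cen(c,g<70,u,v,12 if nm=='wrist' else 6,.15,nm+' hole')
c=w['white']['frame'][120:210,295:385]
b=w['brown']['frame'][120:210,295:385]
cv2.imwrite('pics/neck.png',cv2.resize(np.hstack([c,b]),None,fx=4.4,fy=4.4,interpolation=cv2.INTER_CUBIC)[:,:,::-1])
E
```

```text
wrist red dot circ [335.6 165.5   3.7] cen [335.65 165.26] [0.5082 0.1269 0.166 ] [0.508  0.1267 0.166 ]
wrist shell circ [336.  164.6  30.9] cen [336.91 165.44] [0.5091 0.126  0.166 ] [0.5089 0.1272 0.166 ]Traceback (most recent call last):
  File "<stdin>", line 11, in <module>
  File "<stdin>", line 6, in cen
ZeroDivisionError: float division by zero
```

```bash
python3 - <<'E'
from h import *
w=pickle.load(open('w.pkl','rb'));t=pickle.load(open('v.pkl','rb'))['top']
for nm,c,u,v,r in(('wrist',w['white'],340,165,12),('top',t,393.2,218,5)):
    g=cv2.cvtColor(c['frame'],cv2.COLOR_RGB2GRAY).astype(float)
    m=np.zeros(g.shape,'u1');cv2.circle(m,(int(u),int(v)),r,1,-1)
    for th in(60,90):
        ys,xs=np.nonzero(m&(g<th)); 
        if len(xs): print(nm,th,len(xs),xs.mean(),ys.mean(),np.round(ray(c,xs.mean(),ys.mean(),.15),4))
c=w['white']['frame'][120:210,295:385]
b=w['brown']['frame'][120:210,295:385]
cv2.imwrite('pics/neck.png',cv2.resize(np.hstack([c,b]),None,fx=4.4,fy=4.4,interpolation=cv2.INTER_CUBIC)[:,:,::-1])
E
```

```text
wrist 60 190 339.7105263157895 163.56315789473683 [ 0.4712 -0.2217  0.15  ]
wrist 90 218 339.6788990825688 163.87614678899084 [ 0.471 -0.222  0.15 ]
top 60 30 392.9 218.2 [ 0.4735 -0.2213  0.15  ]
top 90 45 392.8666666666667 218.06666666666666 [ 0.4739 -0.2212  0.15  ]
```

View pics/neck.png

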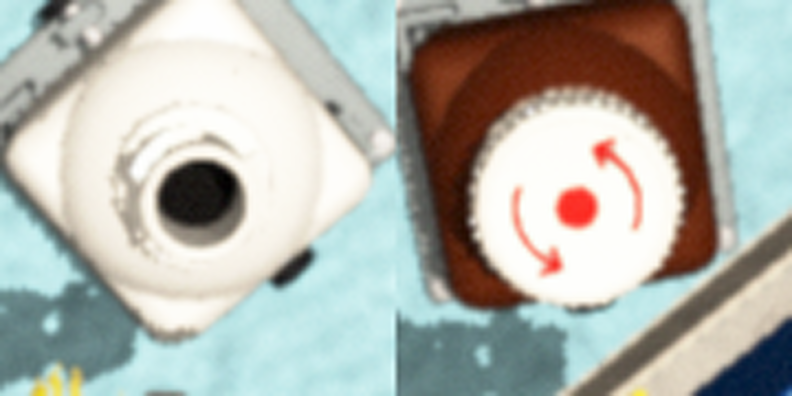

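The neck's inner rim centre is at crop (201,202), which is full pixel (340.6,165.9). The cap's red dot is at (335.7,165.3), giving a cap centre of about (0.509,0.127). Gripping it now.

```bash
python3 - <<'E'
from h import *
w=pickle.load(open('w.pkl','rb'));print('rim',ray(w['white'],340.6,165.9,.15))
def pr(s):
    o=get_obs();print(s,round(o['time_s'],2),np.round(o['position'],4),'F',np.round(o['wrist_force'],2),'T',np.round(o['ft_torque'],3),'w',round(o['gripper_width'],4),round(o['grip_force'],1),'q6',round(o['joint_pos'][5],3))
x,y=.5088,.1268
go([x,y,.25],-.5);pr('above')
bot.servo_line([x,y,.1527],velocity=.12);pr('down')
hand.move_gripper(.045,60);pr('grip')
bot.dwell(.2);pr('grip')
t0=get_obs()['time_s']
p=get_obs()['position'];bot.servo_line([x,y,.1522],velocity=.05);print('dt',get_obs()['time_s']-t0);pr('d')
E
```

```text
rim [ 0.47092756 -0.22439706  0.15      ]
above 5.13 [0.5091 0.1265 0.2503] F [ 0.29  0.3  -0.44] T [-0.043  0.033 -0.034] w 0.0854 0.0 q6 -0.503
down 6.09 [0.5093 0.1269 0.1533] F [-0.64  1.48 -0.11] T [0.054 0.009 0.015] w 0.0853 0.0 q6 -0.504
grip 6.52 [0.5092 0.1269 0.1534] F [-1.07  0.08  5.19] T [ 0.079  0.185 -0.035] w 0.0489 60.9 q6 -0.504
grip 6.72 [0.5092 0.1269 0.1535] F [-0.48  0.73  5.81] T [-0.025  0.204  0.04 ] w 0.0487 60.9 q6 -0.504
dt 0.25
d 6.97 [0.5092 0.1269 0.153 ] F [-1.05 -0.55  5.77] T [-0.007  0.186 -0.004] w 0.0489 60.9 q6 -0.504
```

```bash
cat >> h.py <<'E'
def st(): 
    o=get_obs(); return o,o['wrist_force'][2],o['ft_torque'][2]
def log(s,o): print(s,round(o['time_s'],2),'z',round(o['position'][2]*1e3,2),'Fxy',np.round(o['wrist_force'][:2],1),'Fz',round(o['wrist_force'][2],1),'Tz',round(o['ft_torque'][2],3),'q6',round(o['joint_pos'][5],3))
E
python3 - <<'E'
from h import *
x,y=.5088,.1268;z=.1522;q6=-.5
for i in range(12):
    o,F,T=st();log('press',o)
    if F>13: break
    z-=.0015 if F<9 else .0007; go([x,y,z],q6)
for i in range(8):
    q6-=.1; z+=np.clip((F-14.5)*.00012,-.001,.001); go([x,y,z],q6)
    o,F,T=st();log(i,o)
    if F>30: break
print(z,q6)
E
```

```text
press 6.97 z 152.96 Fxy [-1.1 -0.5] Fz 5.8 Tz -0.004 q6 -0.504
press 7.22 z 151.55 Fxy [-2.3 -0.7] Fz 7.4 Tz 0.017 q6 -0.504
press 7.47 z 150.19 Fxy [-2.2  0.5] Fz 9.0 Tz 0.062 q6 -0.504
press 7.72 z 149.59 Fxy [-2.2 -0.7] Fz 10.3 Tz -0.006 q6 -0.504
press 7.97 z 148.98 Fxy [-2.9  0.1] Fz 10.8 Tz -0.02 q6 -0.504
press 8.22 z 148.77 Fxy [-5.1 -1.1] Fz 17.9 Tz 0.028 q6 -0.504
0 8.47 z 148.89 Fxy [-3.8 -0.3] Fz 13.4 Tz 0.049 q6 -0.605
1 8.72 z 148.86 Fxy [-4.7 -1. ] Fz 14.9 Tz -0.029 q6 -0.705
2 8.97 z 149.05 Fxy [-3.1 -1.1] Fz 14.6 Tz 0.047 q6 -0.805
3 9.22 z 149.19 Fxy [-2.2 -0.1] Fz 15.1 Tz 0.004 q6 -0.905
4 9.47 z 149.29 Fxy [-1.9 -0.6] Fz 14.5 Tz -0.018 q6 -1.005
5 9.72 z 149.29 Fxy [-1.3  0.3] Fz 12.9 Tz 0.03 q6 -1.105
6 9.97 z 149.23 Fxy [-1.  -0.2] Fz 14.9 Tz 0.028 q6 -1.205
7 10.22 z 149.27 Fxy [0.3 1.4] Fz 14.3 Tz -0.023 q6 -1.305
0.14735803420804197 -1.3
```

```bash
python3 - <<'E'
from h import *
x,y=.5088,.1268;z=.14736;q6=-1.3;F=14.3
for i in range(5):
    q6-=.1; z+=np.clip((F-14.5)*.00012,-.001,.001); go([x,y,z],q6)
    o,F,T=st();log(i,o)
for i in range(14):
    z+=.002; go([x,y,z],q6); o,F,T=st();log('lift',o)
    if F<-12: break
print(z,q6)
E
```

```text
0 10.47 z 149.29 Fxy [-0.5  0.1] Fz 15.0 Tz 0.027 q6 -1.405
1 10.72 z 149.3 Fxy [-0.9  0.7] Fz 14.0 Tz 0.004 q6 -1.505
2 10.97 z 149.29 Fxy [-0.8  0.1] Fz 14.2 Tz -0.006 q6 -1.605
3 11.22 z 149.29 Fxy [0.4 2. ] Fz 13.7 Tz 0.043 q6 -1.705
4 11.47 z 149.22 Fxy [-0.5  2.3] Fz 15.0 Tz -0.003 q6 -1.805
lift 11.72 z 150.88 Fxy [1.5 2.4] Fz 8.5 Tz -0.006 q6 -1.804
lift 11.97 z 152.7 Fxy [1.2 2.4] Fz 7.1 Tz 0.015 q6 -1.804
lift 12.22 z 154.28 Fxy [4.  3.2] Fz 5.8 Tz 0.025 q6 -1.804
lift 12.47 z 154.79 Fxy [0.3 0. ] Fz 1.2 Tz -0.04 q6 -1.804
lift 12.72 z 156.93 Fxy [-0.8 -0.2] Fz -2.4 Tz 0.005 q6 -1.804
lift 12.97 z 159.26 Fxy [-0.4  0.1] Fz -1.9 Tz -0.03 q6 -1.804
lift 13.22 z 161.37 Fxy [ 0.1 -0. ] Fz -1.1 Tz 0.005 q6 -1.804
lift 13.47 z 163.39 Fxy [0.2 0.3] Fz -1.7 Tz 0.011 q6 -1.804
lift 13.72 z 165.35 Fxy [ 0.  -0.5] Fz -2.6 Tz -0.012 q6 -1.804
lift 13.97 z 167.36 Fxy [0.1 0.1] Fz -1.3 Tz -0.035 q6 -1.804
lift 14.22 z 169.38 Fxy [-0.4  0.5] Fz -1.9 Tz -0.011 q6 -1.804
lift 14.47 z 171.37 Fxy [-0.3 -0.6] Fz -1.9 Tz 0.04 q6 -1.804
lift 14.72 z 173.37 Fxy [0.5 0.3] Fz -1.9 Tz 0.023 q6 -1.804
lift 14.97 z 175.38 Fxy [-1.3  0.1] Fz -2.2 Tz 0.02 q6 -1.804
0.17521388635351265 -1.8000000000000005
```

The cap came off and the gripper is carrying it; Fz is about −1.9 N. I'll carry it to the white bottle with the wrist wound back, and look again at the rim from this side.

```bash
python3 - <<'E'
from h import *
bot.servo_line([.5088,.1268,.27],velocity=.25)
q6=-2.7; rim=np.array([.472,-.2235])
psi=np.arctan2(-.2,.5)+1.572-q6; d=np.array([np.cos(psi),np.sin(psi)])
P=rim-.035*d
go([.5,0,.30],-2.2)
go([*P,.235],q6)
c=vision.read_camera('wrist');o=get_obs();log('look',o)
pickle.dump(c,open('w2.pkl','wb'))
u=proj(c,[*rim,.15]);print(u); u0,v0=(u-[45,45]).astype(int)
print(u0,v0,P,ray(c,*u,.15))
a=c['frame'][v0:v0+90,u0:u0+90]
cv2.imwrite('pics/n2.png',np.hstack([cv2.resize(a,(540,540),interpolation=cv2.INTER_CUBIC),cv2.resize(c['frame'],None,fx=.4,fy=.4).repeat(1,0)[:160].copy() if 0 else np.vstack([cv2.resize(c['frame'],(256,160)),np.zeros((380,256,3),'u1')])])[:,:,::-1])
E
```

```text
look 16.98 z 235.18 Fxy [-0.5 -0.2] Fz -0.9 Tz -0.019 q6 -2.703
[319.98015486 165.3490141 ]
274 120 [ 0.49761147 -0.19964518] [ 0.472  -0.2235  0.15  ]
```

View pics/n2.png

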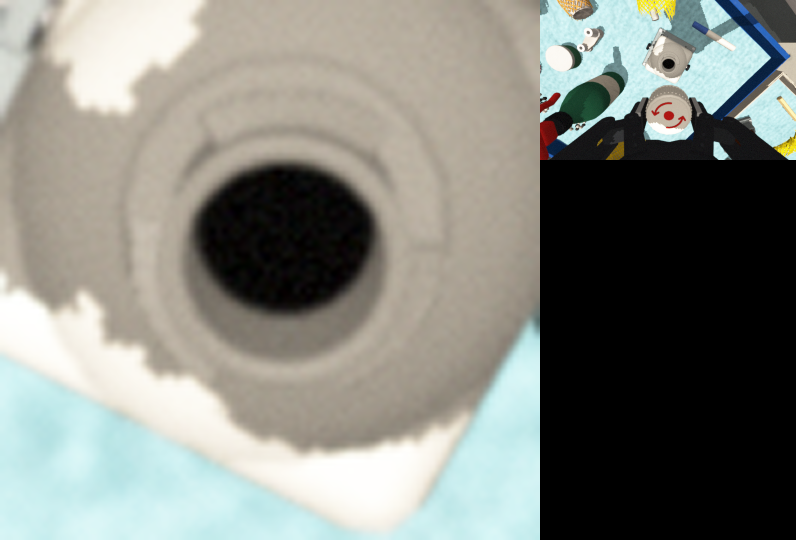

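The rim's inner circle spans 188–384 by 161–362 in the crop, so its centre is at about full pixel (321.2,163.1). The held cap's red dot is at about (320,287). I'll get the offset from the dot to the rim in this view.

```bash
python3 - <<'E'
from h import *
c=pickle.load(open('w2.pkl','rb'));o=get_obs()
H,S,V=cv2.split(cv2.cvtColor(c['frame'],cv2.COLOR_RGB2HSV))
red=((H<10)|(H>170))&(S>120)&(V>80)
m=np.zeros(V.shape,'u1');cv2.circle(m,(320,287),12,1,-1);ys,xs=np.nonzero(m&red)
dot=ray(c,xs.mean(),ys.mean(),o['position'][2]+.0125); rim=ray(c,321.2,163.1,.15)
print(len(xs),xs.mean(),ys.mean(),'dot',dot,'tcp',o['position'],'rim',rim)
print('target tcp', o['position'][:2]+rim[:2]-dot[:2])
E
```

```text
390 320.5282051282051 288.0205128205128 dot [ 0.49567482 -0.20059243  0.24768357] tcp [ 0.4981585  -0.19816575  0.23518357] rim [ 0.47030778 -0.22394129  0.15      ]
target tcp [ 0.47279145 -0.22151462]
```

```bash
python3 - <<'E'
from h import *
x,y=.4718,-.2230;q6=-2.7
go([x,y,.19],q6);bot.dwell(.3);o=get_obs();log('above',o);print(o['position'])
# cancel steady tracking error
x+=x-o['position'][0];y+=.0-.2230-(o['position'][1]);x=round(x,5);print('cmd',x,y)
z=.19;F0=o['wrist_force'][2]
while z>.151:
    z-=.003 if z>.174 else .0015; go([x,y,z],q6);o,F,T=st();log('dn',o)
    if F>3: break
print(o['position'],x,y,z)
E
```

```text
above 17.62 z 190.98 Fxy [ 0.4 -0.1] Fz -0.8 Tz 0.004 q6 -2.704
[ 0.47286595 -0.22275314  0.19098397]
cmd 0.47073 -0.22324686056035967
dn 17.87 z 186.88 Fxy [0.  0.4] Fz -2.4 Tz -0.028 q6 -2.704
dn 18.12 z 183.74 Fxy [0.  0.2] Fz -1.1 Tz 0.016 q6 -2.704
dn 18.37 z 180.76 Fxy [-0.2 -0.2] Fz -2.4 Tz 0.005 q6 -2.704
dn 18.62 z 177.77 Fxy [ 0.9 -0.2] Fz -1.9 Tz 0.044 q6 -2.704
dn 18.87 z 174.79 Fxy [-0.3  0.5] Fz -2.4 Tz -0.031 q6 -2.704
dn 19.12 z 171.77 Fxy [ 0.2 -0.5] Fz -1.4 Tz 0.01 q6 -2.704
dn 19.37 z 170.44 Fxy [0.  0.3] Fz -1.9 Tz 0.052 q6 -2.704
dn 19.62 z 168.9 Fxy [ 0.  -0.8] Fz -1.7 Tz -0.041 q6 -2.704
dn 19.87 z 167.4 Fxy [-0.2 -0.7] Fz -1.9 Tz -0.036 q6 -2.704
dn 20.12 z 165.92 Fxy [0.7 0.1] Fz -2.0 Tz -0.02 q6 -2.704
dn 20.37 z 164.42 Fxy [-0.1 -0.4] Fz -2.1 Tz 0.068 q6 -2.704
dn 20.62 z 162.93 Fxy [0.4 0.1] Fz -2.2 Tz 0.017 q6 -2.704
dn 20.87 z 161.46 Fxy [1.9 0.1] Fz -2.5 Tz -0.008 q6 -2.704
dn 21.12 z 160.46 Fxy [-0.6 -0. ] Fz 6.2 Tz 0.025 q6 -2.704
[ 0.47092717 -0.2233621   0.16046175] 0.47073 -0.22324686056035967 0.15999999999999998
```

```bash
python3 - <<'E'
from h import *
x,y,z,q6=.47073,-.22325,.160,-2.7
o,F,T=st()
for i in range(26):
    q6+=.1
    if F<0: z-=.001
    elif F>4: z+=min((F-3)*.0001,.0006)
    z=max(z,.1525)
    x+=np.clip(o['wrist_force'][0],-5,5)*.00003; y+=np.clip(o['wrist_force'][1],-5,5)*.00003
    go([x,y,z],q6); o,F,T=st();log(i,o)
    if o['position'][2]<.1562 or abs(T)>.12 or F>25: break
print(x,y,z,q6,o['position'])
E
```

```text
0 21.37 z 160.49 Fxy [1. 1.] Fz 1.5 Tz 0.024 q6 -2.607
1 21.62 z 160.3 Fxy [ 0.5 -1. ] Fz 0.7 Tz 0.008 q6 -2.509
2 21.87 z 160.17 Fxy [1.  0.9] Fz -0.8 Tz 0.013 q6 -2.409
3 22.12 z 159.48 Fxy [0.2 1.4] Fz 2.3 Tz 0.004 q6 -2.31
4 22.37 z 159.27 Fxy [1.6 1.5] Fz -0.1 Tz 0.011 q6 -2.21
5 22.62 z 158.53 Fxy [-0.6  1.7] Fz 4.3 Tz -0.012 q6 -2.11
6 22.87 z 158.4 Fxy [0.8 1.1] Fz 0.9 Tz 0.027 q6 -2.01
7 23.12 z 158.28 Fxy [0.5 0.2] Fz -1.0 Tz -0.01 q6 -1.91
8 23.37 z 157.55 Fxy [0.1 0.3] Fz 1.3 Tz -0.014 q6 -1.81
9 23.62 z 157.39 Fxy [0.4 1. ] Fz 0.2 Tz 0.038 q6 -1.71
10 23.87 z 157.31 Fxy [0.6 0.1] Fz -1.7 Tz 0.023 q6 -1.61
11 24.12 z 156.5 Fxy [-0.8  0.5] Fz 1.1 Tz -0.001 q6 -1.51
12 24.37 z 156.36 Fxy [ 0.5 -0.5] Fz -2.2 Tz -0.037 q6 -1.41
13 24.62 z 155.35 Fxy [ 0.3 -0.8] Fz -1.8 Tz -0.005 q6 -1.31
0.47088348314956674 -0.22299896403216526 0.15544983732310935 -1.299999999999999 [ 0.47082375 -0.22300295  0.15534977]
```

```bash
cat > s.py <<'E'
from h import *
import sys
def screw(x,y,z,q6,qend,step,Tmax):
    o,F,T=st()
    while q6<qend-1e-6:
        q6=min(q6+step,qend)
        z+=float(np.clip((F-2)*.0001,-.0006,.0005))
        x+=np.clip(o['wrist_force'][0],-5,5)*.00003; y+=np.clip(o['wrist_force'][1],-5,5)*.00003
        go([x,y,z],q6); Ts=[]
        for k in range(3 if step<.08 else 1):
            if k: bot.dwell(.04)
            o,F,T=st();Ts.append(T)
        T=np.mean(Ts);log('Tm %.3f'%T,o)
        if abs(T)>Tmax or F>25 or F<-25: break
    print(x,y,z,q6,o['position'])
    return x,y,z,q6
E
python3 - <<'E'
from s import *
x,y,z,q6=.47088,-.2230,.15545,-1.3
for i in range(6):
    z-=.0005;go([x,y,z],q6);o,F,T=st();log('dn',o)
    if F>.5: break
a=screw(x,y,z,q6,-.4,.1,.15)
screw(*a,-.15,.05,.1)
E
```

```text
dn 24.87 z 154.97 Fxy [ 0.2 -0.4] Fz -0.6 Tz 0.013 q6 -1.306
dn 25.12 z 154.67 Fxy [-1.4 -0.5] Fz 2.1 Tz 0.017 q6 -1.305
Tm -0.002 25.37 z 154.66 Fxy [0.2 0.4] Fz 3.2 Tz -0.002 q6 -1.207
Tm 0.036 25.62 z 154.68 Fxy [-0.8  0.4] Fz 1.1 Tz 0.036 q6 -1.109
Tm 0.004 25.87 z 154.61 Fxy [-0.1  0.1] Fz 2.5 Tz 0.004 q6 -1.009
Tm 0.023 26.12 z 154.63 Fxy [ 0.5 -0.4] Fz 2.5 Tz 0.023 q6 -0.91
Tm -0.007 26.37 z 154.61 Fxy [-0.3  0.3] Fz 3.4 Tz -0.007 q6 -0.81
Tm 0.019 26.62 z 154.69 Fxy [-0.1  0.2] Fz 2.9 Tz 0.019 q6 -0.71
Tm -0.031 26.87 z 154.73 Fxy [-0.1  0.4] Fz 1.1 Tz -0.031 q6 -0.61
Tm 0.016 27.12 z 154.69 Fxy [-0.4  1.7] Fz 1.3 Tz 0.016 q6 -0.51
Tm 0.006 27.37 z 154.63 Fxy [ 0.8 -0. ] Fz 1.8 Tz 0.006 q6 -0.41
0.47080438313292283 -0.22292353277432161 0.15465292423658672 -0.4 [ 0.47078352 -0.22290294  0.15462689]
Tm 0.036 27.7 z 154.59 Fxy [0.3 1.4] Fz 0.6 Tz 0.019 q6 -0.358
Tm 0.102 28.03 z 154.5 Fxy [1.4 2. ] Fz 1.8 Tz 0.091 q6 -0.306
0.4708379709378535 -0.2228837341926447 0.1544891141736165 -0.30000000000000004 [ 0.47082323 -0.22281559  0.15449784]
```

```bash
python3 - <<'E'
from s import *
screw(.47084,-.22288,.15449,-.3,-.05,.05,.17)
bot.dwell(.2);log('',get_obs())
E
```

```text
Tm 0.096 28.37 z 154.42 Fxy [0.8 2.2] Fz 1.4 Tz 0.091 q6 -0.256
Tm 0.111 28.7 z 154.38 Fxy [1.5 2.3] Fz -0.2 Tz 0.095 q6 -0.206
Tm 0.122 29.03 z 154.21 Fxy [2.  2.4] Fz 0.7 Tz 0.155 q6 -0.156
Tm 0.120 29.37 z 154.09 Fxy [2.9 2.7] Fz 2.1 Tz 0.154 q6 -0.106
Tm 0.228 29.7 z 154.05 Fxy [2.1 2.2] Fz 0.9 Tz 0.231 q6 -0.056
0.4710986010582831 -0.2225315612774183 0.1540713460328252 -0.05000000000000002 [ 0.47112603 -0.22253687  0.15404653]
 29.9 z 154.04 Fxy [2.7 2.6] Fz -0.5 Tz 0.198 q6 -0.055
```

```bash
python3 - <<'E'
from s import *
x,y,z,q6=.4711,-.22253,.15407,-.05
o,F,T=st()
x+=.0003;y+=.0003
while q6<.12:
    q6+=.04; z-=.00016; go([x,y,z],q6);Ts=[]
    for k in range(4): bot.dwell(.04);o,F,T=st();Ts.append(T)
    log('Tm %.3f'%np.mean(Ts),o)
    x+=o['wrist_force'][0]*.0001;y+=o['wrist_force'][1]*.0001;z+=np.clip((F-2)*.0001,-.0004,.0004)
    if np.mean(Ts)>.30 or o['position'][2]<.1535: break
print(x,y,z,q6,o['position'])
E
```

```text
Tm 0.228 30.32 z 153.93 Fxy [0.3 0.3] Fz 1.0 Tz 0.264 q6 -0.015
Tm 0.216 30.73 z 153.76 Fxy [-0.8  0.9] Fz 3.7 Tz 0.216 q6 0.025
Tm 0.290 31.15 z 153.7 Fxy [ 1.1 -0.9] Fz 3.0 Tz 0.337 q6 0.065
Tm 0.312 31.57 z 153.63 Fxy [ 2.4 -0.4] Fz 2.7 Tz 0.288 q6 0.105
0.4716996943160226 -0.22223696557259526 0.15366681299142868 0.11000000000000001 [ 0.47153257 -0.22221166  0.15362817]
```

Drawn down about 1.0–1.4 mm at 46° by the angle count, with torque near the upper snug value, so I'll stop here. Next I'll release, lift clear and check.

```bash
python3 - <<'E'
from h import *
hand.move_gripper(.085);bot.dwell(.2);o=get_obs();log('open',o);p=o['position']
bot.servo_line([p[0],p[1],.26],velocity=.12)
go([.45-.02,-.222,.36],0.);bot.dwell(.2)
c=vision.read_camera('wrist');t=vision.read_camera('top');s=vision.read_camera('scene')
H,S,V=cv2.split(cv2.cvtColor(c['frame'],cv2.COLOR_RGB2HSV));red=((H<10)|(H>170))&(S>140)&(V>100)
u=proj(c,[.4707,-.2235,.1643]);print('expect',u)
m=np.zeros(V.shape,'u1');cv2.circle(m,tuple(int(a) for a in u),9,1,-1);ys,xs=np.nonzero(m&red)
if len(xs): print('dot',xs.mean(),ys.mean(),ray(c,xs.mean(),ys.mean(),.1643))
u0,v0=(u-50).astype(int);a=cv2.resize(c['frame'][v0:v0+100,u0:u0+100],(400,400),interpolation=cv2.INTER_CUBIC)
q=proj(s,[.471,-.223,.12]).astype(int);b=cv2.resize(s['frame'][q[1]-50:q[1]+50,q[0]-50:q[0]+50],(400,400),interpolation=cv2.INTER_CUBIC)
cv2.imwrite('pics/end.png',np.hstack([a,b])[:,:,::-1]);log('',get_obs())
E
```

```text
open 32.22 z 153.59 Fxy [ 0.4 -0.6] Fz -0.2 Tz -0.027 q6 0.106
expect [359.51014751 159.89926645]
dot 358.8360655737705 160.78688524590163 [ 0.46969397 -0.22401312  0.1643    ]
 34.11 z 359.0 Fxy [-0.6  0.3] Fz 0.3 Tz -0.058 q6 -0.004
```

View pics/end.png

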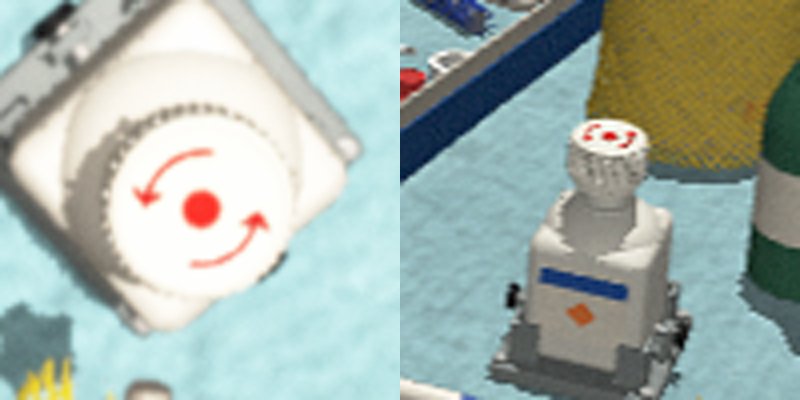

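The picture shows the cap upright on the white bottle, its red dot within about 1 px of where it should be. The estimated draw-down is 1.0–1.4 mm, inside the snug range, so I'm handing it in.

```bash
python3 -c "
from workcell import *
print(hand_in())"
```

```text
the job is handed in; nothing more can be done
None
```

The cap is off the brown bottle and screwed onto the white one, centred, upright and released, drawn down an estimated 1.0–1.4 mm (snug is 0.6–2.4) with final torque about 0.3 N m, the top of the snug range; I handed it in at about 34 s and got no verdict back.

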